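# Sort mixed pipe fittings into their sample trays

## Robot

A 6-joint arm with a two-finger parallel gripper is mounted at the origin on the work surface. World frame = base frame: x ahead of the robot, y to its left, z up, the work surface at z = 0. Lengths are in m, angles in degrees, forces in N, time in s.
With the tool pointing down it reaches from about 0.4 to 0.825 m from the base axis. Payload 7 kg.
Tool frame: the origin (TCP) lies at the very end of the fingers, on their centre line; the grasp point (between the pads) lies 19 mm behind it; z points along the fingers, y is the line along which they close (so a half turn about z gives the same grasp; the last joint's range is limited). The gripper opens to 88 mm and grips with 3 to 60 N. Pads are 19 mm wide; open, the fingers measure 130 mm over their backs; the gripper's body (78 mm by 193 mm) begins 47 mm behind the grasp point.
Start: joints at [-48.753, 20.546, 0.682, 0, -70.136, -16.507], TCP at [0.282, -0.613, 0.227] pointing down, gripper open.
Joint ranges: [-176.03, 176.03], [-82.01, 121.73], [-58.28, 71.71], [-173.87, 95.51], [-174.79, -0.11], [-173.66, 173.66]. Speed limits (degrees/s): [136.94, 136.94, 172.46, 180, 180, 180].

## Interface

Orientations are given as [roll, pitch, yaw] about the fixed x, y, z axes, in that order (R = Rz(yaw) Ry(pitch) Rx(roll)).
In Python, from plant import get_obs, snapshot, camera_params, close_job, boxes_of, cut_out, landmark_of gives the robot as it stands.
- The arm moves only by the shell command python3 -m inch 'ROWS' [OPENING]. ROWS is text: rows parted by semicolons, each of 6 numbers parted by spaces: the shift along the tool's x, y, z in units of 30 cm (1.0 is 30 cm), then the turn, a rotation vector about the tool's x, y, z in units of pi rad (1.0 is pi rad). A call has 1 to 10 rows; each row is the pose to reach, as a shift and turn from the pose commanded when the call began, along the tool's axes at that moment, turning the shorter way round; what a row does not reach only later rows make up. A row lasts 1/12 s, in which the tool goes at most 41.7 mm and 7.16 degrees, less where a joint would pass 70% of its speed; a pose out of reach is approached as far as the arm can. A call with a number of a shift or a turn outside -1 to 1 is refused whole. A call with a gripper value outside its range is refused whole. OPENING is the closure, from -1 (fully open) to 1 (shut), set as the call begins (- or left out, the last holds). The fingers move at their own pace and stop on an object; the grip force is fixed at half the most. Time passes only in rows, so rows that repeat a pose let the fingers close. It gives the time, the measured TCP pose, the force, the opening and the grip force at its end, in the units of the state.
- get_obs(): the state, without advancing time (a new reading comes with each control period).
- snapshot(name): name is "scene" or "top"; returns the picture (384x512x3 uint8, red, green, blue); there is no depth.
- camera_params(name): a dict with "mtx" (3x3 intrinsics, pixels), "k1" (the pictures are not rectified: a ray, as slopes to the right and down, at radius r is drawn at 1 + k1 r^2 times it, then the intrinsics apply), "rvec" (rotation vector, rad) and "tvec" (3), from world to camera coordinates, as OpenCV has them. Camera axes: x right, y down, z forward; pixel columns grow to the right and rows downward; lengths in m; the calibration is good to about 2 mm. A picture is of the moment at which its call begins. camera_params takes no time and is no camera call.
- close_job(): hands the job in; it is judged then, once.
Trained networks look in the newest picture that a camera, given by its name, has taken for a name from the list of things; names that differ only in an ending like _2 or _b are one class to them, and where a whole thing is asked for, a point or a joint stands for the part that bears it (a point fixed in the world has none). Each returns a list of dicts, best first, with "p" (0 to 1); they miss things now and then, are a little off and sometimes report something else, mostly with a low value. They report only what shows in the picture. A call takes as long as a camera call.
- boxes_of(camera, thing): "rect" ([left, top, width, height] in pixels, round what is visible of it).
- cut_out(camera, thing): "pixels" (384x512 bool, what is visible of it) and "rect" ([left, top, width, height] in pixels, round what is visible of it).
- landmark_of(camera, thing): "uv" ([column, row] in pixels: a listed point, or the origin of a listed thing).
The state is a dict: "clock": time; "joint_pos": joint angles; "qvel": joint speeds; "tau": joint torques, N m; "tool_pos": TCP position; "orientation": TCP orientation; "force": force on the tool from outside, world axes, zero at the start; "moment": the same for the moment, N m; "opening": finger opening in m; "gripper_force": force on a finger pad.
Only numpy, scipy, OpenCV 4.12 (cv2) and the standard library are available. Lean on these libraries where they do the work, as an engineer would, in place of code of your own. Each camera call takes 0.05 s, during which the arm holds its last target. There are 200 camera calls.

## Task

Sort the five loose pipe fittings standing on the table into the clear trays: each goes into the tray whose glued-in sample, at the far end, is of the same kind. Stand every fitting upright on the floor of an empty bay, one to a bay, and leave the tape reel and the pen cup where they are.

Things in the scene. Friction and masses are not known exactly. Their poses are not given: they have to be found in the camera images.
- socket_a: Plain grey plastic pipe socket (coupling): a straight tube 42 mm in outer diameter, 50 mm high, bore 33 mm, about 40 g. The other socket is its twin; the two are interchangeable. Starts standing on the table. Origin: centre of its foot, z up its axis. May be gripped from any side.
- socket_b: Plain grey plastic pipe socket (coupling): a straight tube 42 mm in outer diameter, 50 mm high, bore 33 mm, about 40 g. The other socket is its twin; the two are interchangeable. Starts standing on the table. Origin: centre of its foot, z up its axis. May be gripped from any side.
- nipple_a: Brass hexagon pipe nipple, all brass-yellow: 50 mm high, threaded 33 mm diameter at both ends (lowest and topmost 20 mm), a hexagon 38 mm across flats between 20 and 30 mm up, about 150 g. The other nipple is its twin; the two are interchangeable. Starts standing on the table. Origin: centre of its foot, z up its axis. May be gripped from any side.
- nipple_b: Brass hexagon pipe nipple, all brass-yellow: 50 mm high, threaded 33 mm diameter at both ends (lowest and topmost 20 mm), a hexagon 38 mm across flats between 20 and 30 mm up, about 150 g. The other nipple is its twin; the two are interchangeable. Starts standing on the table. Origin: centre of its foot, z up its axis. May be gripped from any side.
- adapter: Finished adapter, grey below and brass above: broad grey plastic body 46 mm in diameter from 0 to 30 mm up, a small brass hexagon 26 mm across flats from 30 to 36 mm, a brass thread 22 mm in diameter from 36 mm to the top at 58 mm, about 90 g. Starts standing on the table. Origin: centre of its foot, z up its axis. May be gripped from any side.
- tray_socket: Fixed clear tray, 228 x 78 mm, 25 mm high, walls and floor 3 mm. Three 72 x 72 mm bays in a row, centres at its own x = -75, 0, +75 mm. The +75 mm bay (end away from the robot) is lined with white card and holds a grey plastic socket, 50 mm high, glued in as the sample; the other two start empty. Origin: centre of its underside, z up; bay floor at z = 3 mm.
- tray_nipple: Fixed clear tray, 228 x 78 mm, 25 mm high, walls and floor 3 mm. Three 72 x 72 mm bays in a row, centres at its own x = -75, 0, +75 mm. The +75 mm bay (end away from the robot) is lined with white card and holds an all-brass nipple, 50 mm high, glued in as the sample; the other two start empty. Origin: centre of its underside, z up; bay floor at z = 3 mm.
- tray_adapter: Fixed clear tray, 228 x 78 mm, 25 mm high, walls and floor 3 mm. Three 72 x 72 mm bays in a row, centres at its own x = -75, 0, +75 mm. The +75 mm bay (end away from the robot) is lined with white card and holds an adapter (grey body, brass top), 58 mm high, glued in as the sample; the other two start empty. Origin: centre of its underside, z up; bay floor at z = 3 mm.
- tape_roll: Bystander: reel of white thread-seal tape with a blue hub lying flat among the fittings, 57 mm in diameter, 14 mm high, loose and light (about 30 g). Origin: centre of its underside.
- pen_cup: Bystander: clear cup of coloured felt pens, 68 mm in diameter, cup 85 mm and pens up to 135 mm high, about 300 g, loose, to one side of the trays. Origin: centre of its underside.

How it is judged (in metres and radians):
At the end, for the whole second after the job is handed in: Each fitting stands in an empty bay of its kind's tray, one to a bay: foot under 8 mm above the tray's underside, within 21 mm along and 24 mm across of the bay centre, within 0.12 rad of upright, under 0.02 m/s. Tape reel and pen cup within 25 mm of their start and 0.3 rad of upright ((((x of socket_a in the frame of tray_socket between -0.096 and -0.054 m and y of socket_a in the frame of tray_socket between -0.024 and 0.024 m and z of socket_a in the frame of tray_socket between 0 and 0.008 m and angle between socket_a's own z axis and vertical below 0.12 rad) and (x of socket_b in the frame of tray_socket between -0.021 and 0.021 m and y of socket_b in the frame of tray_socket between -0.024 and 0.024 m and z of socket_b in the frame of tray_socket between 0 and 0.008 m and angle between socket_b's own z axis and vertical below 0.12 rad)) or ((x of socket_b in the frame of tray_socket between -0.096 and -0.054 m and y of socket_b in the frame of tray_socket between -0.024 and 0.024 m and z of socket_b in the frame of tray_socket between 0 and 0.008 m and angle between socket_b's own z axis and vertical below 0.12 rad) and (x of socket_a in the frame of tray_socket between -0.021 and 0.021 m and y of socket_a in the frame of tray_socket between -0.024 and 0.024 m and z of socket_a in the frame of tray_socket between 0 and 0.008 m and angle between socket_a's own z axis and vertical below 0.12 rad))) and (((x of nipple_a in the frame of tray_nipple between -0.096 and -0.054 m and y of nipple_a in the frame of tray_nipple between -0.024 and 0.024 m and z of nipple_a in the frame of tray_nipple between 0 and 0.008 m and angle between nipple_a's own z axis and vertical below 0.12 rad) and (x of nipple_b in the frame of tray_nipple between -0.021 and 0.021 m and y of nipple_b in the frame of tray_nipple between -0.024 and 0.024 m and z of nipple_b in the frame of tray_nipple between 0 and 0.008 m and angle between nipple_b's own z axis and vertical below 0.12 rad)) or ((x of nipple_b in the frame of tray_nipple between -0.096 and -0.054 m and y of nipple_b in the frame of tray_nipple between -0.024 and 0.024 m and z of nipple_b in the frame of tray_nipple between 0 and 0.008 m and angle between nipple_b's own z axis and vertical below 0.12 rad) and (x of nipple_a in the frame of tray_nipple between -0.021 and 0.021 m and y of nipple_a in the frame of tray_nipple between -0.024 and 0.024 m and z of nipple_a in the frame of tray_nipple between 0 and 0.008 m and angle between nipple_a's own z axis and vertical below 0.12 rad))) and ((x of adapter in the frame of tray_adapter between -0.096 and -0.054 m and y of adapter in the frame of tray_adapter between -0.024 and 0.024 m and z of adapter in the frame of tray_adapter between 0 and 0.008 m and angle between adapter's own z axis and vertical below 0.12 rad) or (x of adapter in the frame of tray_adapter between -0.021 and 0.021 m and y of adapter in the frame of tray_adapter between -0.024 and 0.024 m and z of adapter in the frame of tray_adapter between 0 and 0.008 m and angle between adapter's own z axis and vertical below 0.12 rad)) and linear speed of each of socket_a, socket_b, nipple_a, nipple_b, adapter below 0.02 m/s and distance of each of tape_roll, pen_cup from where it was at the start of the episode below 0.025 m and angle between each of tape_roll, pen_cup's own z axis and vertical below 0.3 rad); the robot touches nothing.
It fails at once if the tape reel is knocked over or pushed more than 25 mm from its place (distance of tape_roll from where it was at the start of the episode above 0.025 m or angle between tape_roll's own z axis and vertical above 0.3 rad).
It fails at once if the pen cup is knocked over or pushed more than 25 mm from its place (distance of pen_cup from where it was at the start of the episode above 0.025 m or angle between pen_cup's own z axis and vertical above 0.3 rad).
It also fails if it takes over 112 s, if anything falls off the work surface, if the arm or the gripper's body presses on something with over 40 N, if the wrist force passes 120 N, or if a joint passes its speed limit or range.

## Working session

There is one attempt and no reset: what is moved stays moved. The work goes in short steps, Python scripts to look and compute and a shell command to move; the robot and the scene stay as the last step left them, time stands still between calls to the robot, and variables do not carry over. Pictures are saved under pics/ and viewed, at most 14 in all, crops included, and the job is handed in when it is done.

```bash
mkdir -p pics; ls
python3 - <<'E'
from plant import *
import cv2
for n in("scene","top"):
    cv2.imwrite(f"pics/{n}0.png",snapshot(n)[:,:,::-1]); 
    for t in("socket_a","nipple_a","adapter","tray_socket","tray_nipple","tray_adapter","tape_roll","pen_cup"):
        print(n,t,[(round(d["p"],2),[round(float(x)) for x in d["uv"]]) for d in landmark_of(n,t)],[(round(d["p"],2),[round(float(x)) for x in d["rect"]]) for d in boxes_of(n,t)])
    print(camera_params(n))
print(get_obs())
E
```

```text
pics
scene socket_a [(0.72, [178, 132]), (0.52, [222, 164])] [(0.74, [170, 116, 15, 17]), (0.64, [220, 152, 11, 18])]
scene nipple_a [(0.8, [281, 189]), (0.51, [318, 208])] [(0.79, [312, 194, 12, 20]), (0.62, [191, 137, 17, 15]), (0.48, [278, 172, 15, 17])]
scene adapter [(0.67, [262, 175])] [(0.58, [254, 158, 13, 24])]
scene tray_socket [(0.69, [260, 236])] [(0.9, [217, 199, 80, 69])]
scene tray_nipple [(0.65, [145, 164])] [(0.61, [111, 139, 72, 44])]
scene tray_adapter [(0.8, [191, 200])] [(0.33, [171, 118, 10, 13]), (0.23, [315, 193, 10, 22])]
scene tape_roll [(0.62, [198, 149])] [(0.72, [189, 136, 21, 15])]
scene pen_cup [(0.76, [347, 273])] [(0.65, [329, 230, 36, 56])]
{'mtx': array([[459.62022213,   0.        , 244.57748158],
       [  0.        , 459.62022213, 186.26997841],
       [  0.        ,   0.        ,   1.        ]]), 'k1': -0.04782847124176639, 'rvec': array([ 1.0223969 ,  2.35629564, -1.12055223]), 'tvec': array([ 0.29614394, -0.26565584,  1.67314344])}
top socket_a [(0.85, [393, 227]), (0.53, [301, 212])] [(0.57, [293, 206, 18, 20]), (0.53, [388, 219, 14, 18])]
top
[... 788 characters left out ...]
 0.54049721, 1.00663019])}
{'clock': 1.7, 'joint_pos': array([-4.87531556e+01,  2.05468420e+01,  6.81557900e-01, -9.39944500e-04,
       -7.01351026e+01, -1.65054467e+01]), 'qvel': array([ 0.05989565,  0.18005766,  0.02371015,  0.01390746, -0.01969098,
       -0.08320129]), 'tau': array([ 2.60336094e-05, -5.82361579e+01,  2.93301827e+01,  7.00212792e+00,
        1.25538217e-02, -2.88940907e-05]), 'tool_pos': array([ 0.2824666 , -0.61303103,  0.22654979]), 'orientation': array([ 1.79999378e+02,  7.37721320e-04, -1.55258922e+02]), 'force': array([0.57711537, 0.598288  , 0.41684591]), 'moment': array([-0.0561975 ,  0.01514965,  0.01939554]), 'gripper_force': 0.0, 'opening': 0.08756409250289313}
```

View pics/scene0.png

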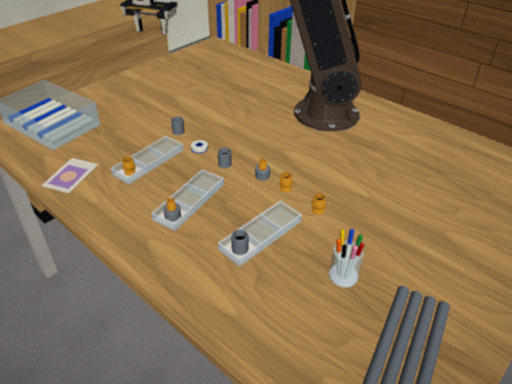

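View pics/top0.png

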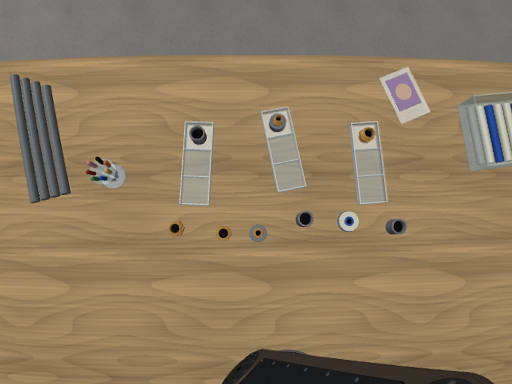

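The scene shows five fittings in a row. In the top image the nipples are at (176,229) and (223,233), the adapter at (258,233), and the sockets at (305,219) and (397,227). The tape is at (348,221) and the cup at (110,175). The trays, from left to right, are socket, adapter and nipple. Next I'll fit poses from the masks.

```bash
cat > h.py <<'E'
from plant import *
import cv2, numpy as np
from scipy.optimize import minimize
P={n:camera_params(n) for n in("scene","top")}
def proj(n,pts):
    p=P[n]; return cv2.projectPoints(np.float64(pts),p["rvec"],p["tvec"],p["mtx"],np.array([p["k1"],0,0,0,0.]))[0][:,0]
def ray(n,uv,z):
    p=P[n];d=cv2.undistortPoints(np.float64([[uv]]),p["mtx"],np.array([p["k1"],0,0,0,0.]))[0,0]
    R=cv2.Rodrigues(p["rvec"])[0];c=-R.T@p["tvec"];v=R.T@np.array([*d,1]);return c+v*(z-c[2])/v[2]
A=np.linspace(0,2*np.pi,24,endpoint=False)
def cyl(r,z0,z1,x=0,y=0): return np.array([[x+r*np.cos(a),y+r*np.sin(a),z] for a in A for z in(z0,z1)])
PARTS={"socket":[cyl(.021,0,.05)],"nipple":[cyl(.0165,0,.05),cyl(.0205,.02,.03)],"adapter":[cyl(.023,0,.03),cyl(.014,.03,.036),cyl(.011,.03,.058)],
"tape_roll":[cyl(.0285,0,.014)],"pen_cup":[cyl(.034,0,.085)]}
box=np.array([[sx*.114,sy*.039,z] for sx in(-1,1) for sy in(-1,1) for z in(0,.025)])
for k in("socket","nipple","adapter"): PARTS["tray_"+k]=[box]+[q+[.075,0,.003] for q in PARTS[k]]
S=8
def render(n,parts,pose):
    x,y,t=pose[:3];c,s=np.cos(t),np.sin(t);R=np.array([[c,-s,0],[s,c,0],[0,0,1]]);z=pose[3] if len(pose)>3 else 0
    im=np.zeros((384,512),np.uint8);big=np.zeros((384*4,512*4),np.uint8)
    for q in parts:
        uv=proj(n,q@R.T+[x,y,z]);h=cv2.convexHull(np.float32(uv*4+1.5));cv2.fillConvexPoly(big,np.int32(np.round(h*16)),255,shift=4)
    return cv2.resize(big,(512,384),interpolation=cv2.INTER_AREA)/255.
def fit(masks,kind,x0,tray=False):
    parts=PARTS[kind]
    def cost(v):
        pose=v if tray else (*v,0); c=0
        for n,m in masks.items():
            r=render(n,parts,pose); c+=1-np.minimum(r,m).sum()/np.maximum(r,m).sum()
        return c/len(masks)
    x0=np.array(x0,float);sim=[x0]+[x0+d for d in np.diag([.02,.02,.15][:len(x0)])]
    r=minimize(cost,x0,method="Nelder-Mead",options=dict(initial_simplex=sim,xatol=2e-4,fatol=1e-4));return r.x,r.fun
E
python3 - <<'E'
from h import *
print(snapshot("scene").shape,snapshot("top").shape)
top={"socket":[(305,219),(397,227)],"nipple":[(176,229),(223,233)],"adapter":[(258,233)],"tape_roll":[(348,221)],"pen_cup":[(110,175)],"tray_socket":[(197,163)],"tray_adapter":[(283,149)],"tray_nipple":[(369,163)]}
name=lambda k:k+"_a" if k in("socket","nipple") else k
for k,l in top.items():
    M={n:cut_out(n,name(k)) for n in P}
    for uv in l:
        tr=k.startswith("tray"); g=ray("top",uv,.0 if not tr else .012)[:2]
        ms={}
        for n in P:
            c=proj(n,[[*g,.02]])[0]
            for d in M[n]:
                px=d["pixels"]
                if px.sum()==0: continue
                ys,xs=np.nonzero(px)
                if np.hypot(xs.mean()-c[0],ys.mean()-c[1])<(25 if tr else 11): 
                    m=px.astype(np.uint8)
                    if tr or k in("socket","nipple","tape_roll"): # fill holes
                        cs,_=cv2.findContours(m,cv2.RETR_EXTERNAL,cv2.CHAIN_APPROX_NONE);cv2.drawContours(m,cs,-1,1,-1)
                    ms[n]=m;break
        print(k,"guess",g.round(3),list(ms),end=" ")
        for use in ([ms]+[{n:ms[n]} for n in ms] if len(ms)>1 else [ms]):
            if use:
                v,f=fit(use,k,[*g,0] if tr else g,tr);print(v.round(4),round(f,2),end=" | ")
        print()
E
```

```text
(384, 512, 3) (384, 512, 3)
socket guess [ 0.471 -0.057] ['scene', 'top'] [ 0.4714 -0.0505] 0.13 | [ 0.4696 -0.053 ] 0.18 | [ 0.4714 -0.0506] 0.09 | 
socket guess [ 0.445 -0.315] ['scene', 'top'] [ 0.4467 -0.3006] 0.15 | [ 0.4443 -0.3067] 0.13 | [ 0.446  -0.2987] 0.1 | 
nipple guess [0.447 0.295] ['scene', 'top'] [0.4498 0.2912] 0.11 | [0.4512 0.2916] 0.07 | [0.4493 0.2912] 0.13 | 
nipple guess [0.435 0.167] ['scene', 'top'] [0.4346 0.1634] 0.13 | [0.4336 0.1636] 0.11 | [0.4353 0.1626] 0.15 | 
adapter guess [0.434 0.072] ['scene', 'top'] [0.4347 0.0738] 0.15 | [0.4353 0.075 ] 0.07 | [0.4346 0.0723] 0.21 | 
tape_roll guess [ 0.464 -0.176] ['scene', 'top'] [ 0.4635 -0.1732] 0.15 | [ 0.4632 -0.1761] 0.22 | [ 0.4628 -0.173 ] 0.06 | 
pen_cup guess [0.597 0.481] ['top'] [0.5952 0.472 ] 0.09 | 
tray_socket guess [0.626 0.237] ['scene', 'top'] [ 0.6258  0.2383 -0.0514] 0.03 | [ 0.6266  0.2385 -0.0473] 0.03 | [ 0.6257  0.2385 -0.0534] 0.03 | 
tray_adapter guess [0.664 0.001] ['scene', 'top'] [0.6637 0.0023 0.1905] 0.05 | [0.6642 0.0038 0.191 ] 0.05 | [0.6636 0.002  0.1884] 0.04 | 
tray_nipple guess [ 0.624 -0.238] ['scene', 'top'] [ 0.6257 -0.2345  0.07  ] 0.04 | [ 0.6251 -0.2349  0.0843] 0.04 | [ 0.6256 -0.2344  0.0649] 0.03 |
```

```bash
python3 -m inch '-.93 .715 .355 0 0 .1375;-.93 .715 .355 0 0 .1375;-.93 .715 .355 0 0 .1375;-.93 .715 .355 0 0 .1375;-.93 .715 .355 0 0 .1375;-.93 .715 .355 0 0 .1375;-.93 .715 .355 0 0 .1375;-.93 .715 .355 0 0 .1375;-.93 .715 .355 0 0 .1375;-.93 .715 .355 0 0 .1375' -0.4; python3 -m inch '0 0 0 0 0 0;0 0 0 0 0 0'
```

```text
clock: 3.43
tool_pos: [0.4475, -0.2969, 0.1184]
orientation: [179.9, -0.1, -179.8]
force: [-0.3, -0.3, -0.0]
opening: 0.0612
gripper_force: 0.0
clock: 3.6
tool_pos: [0.4464, -0.3014, 0.1203]
orientation: [-180.0, 0.0, -179.9]
force: [-0.8, -0.5, -1.0]
opening: 0.0612
gripper_force: 0.0
```

```bash
python3 -m inch '0 0 .1 0 0 0;0 0 .2 0 0 0;0 0 .26 0 0 0;0 0 .304 0 0 0;0 0 .304 0 0 0;0 0 .304 0 0 0'; python3 -m inch '0 0 0 0 0 0;0 0 0 0 0 0;0 0 0 0 0 0;0 0 0 0 0 0;0 0 0 0 0 0;0 0 0 0 0 0' 1; python3 -m inch '0 0 -.1 0 0 0;0 0 -.2 0 0 0;0 0 -.304 0 0 0;0 0 -.304 0 0 0;0 0 -.304 0 0 0'
```

```text
clock: 4.1
tool_pos: [0.4455, -0.3025, 0.0288]
orientation: [180.0, -0.1, 179.9]
force: [0.3, 0.4, 0.3]
opening: 0.0617
gripper_force: 0.0
clock: 4.6
tool_pos: [0.4467, -0.3017, 0.0298]
orientation: [-180.0, 0.1, -180.0]
force: [-0.2, -0.4, 6.8]
opening: 0.0418
gripper_force: 30.0
clock: 5.02
tool_pos: [0.4474, -0.3017, 0.1222]
orientation: [-179.9, 0.3, -180.0]
force: [-0.2, -0.3, -0.6]
opening: 0.0415
gripper_force: 30.0
```

```bash
python3 -m inch '-.3 .9 0 0 0 0;-.3 .9 0 0 0 0;-.3 .9 0 0 0 0;-.3 .9 0 0 0 0;-.3 .9 0 0 0 0;-.3 .9 0 0 0 0;-.3 .9 0 0 0 0;-.3 .9 0 0 0 0'; python3 -m inch '-.3 .9 0 0 0 0;-.3 .9 0 0 0 0;-.3 .9 0 0 0 0;-.3 .9 0 0 0 0;-.3 .9 0 0 0 0;-.3 .9 0 0 0 0;-.3 .9 0 0 0 0;-.3 .9 0 0 0 0;-.3 .9 0 0 0 0;-.3 .9 0 0 0 0'; python3 -m inch '0 0 0 0 0 0;0 0 0 0 0 0'
```

```text
clock: 5.68
tool_pos: [0.5378, -0.0267, 0.1192]
orientation: [180.0, 0.0, -179.8]
force: [0.5, -1.0, -0.2]
opening: 0.0412
gripper_force: 30.0
clock: 6.52
tool_pos: [0.6251, 0.2381, 0.1184]
orientation: [-179.9, -0.1, -180.0]
force: [0.5, 0.1, -0.1]
opening: 0.0411
gripper_force: 30.0
clock: 6.68
tool_pos: [0.6258, 0.2372, 0.1199]
orientation: [-180.0, -0.0, 179.9]
force: [0.4, 0.6, -0.3]
opening: 0.0415
gripper_force: 30.0
```

Run:
```python
from h import *
a=cv2.resize(snapshot("top")[80:260,150:420],(800,533));cv2.imwrite("pics/t1.png",a[:,:,::-1])
```

```text
(no output)
```

View pics/t1.png

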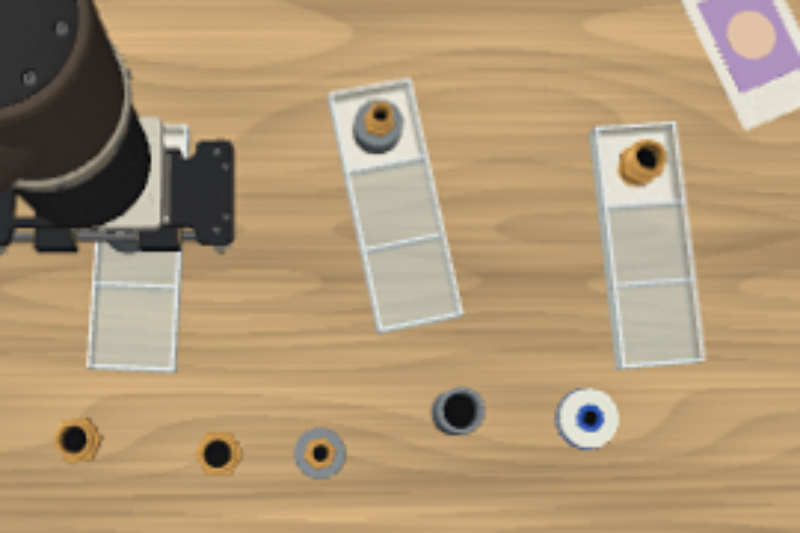

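```bash
python3 -m inch '0 0 .1 0 0 0;0 0 .2 0 0 0;0 0 .25 0 0 0;0 0 .27 0 0 0;0 0 .29 0 0 0;0 0 .29 0 0 0'
```

```text
clock: 7.23
tool_pos: [0.6267, 0.2381, 0.0336]
orientation: [-180.0, 0.0, 180.0]
force: [0.0, 0.6, -0.2]
opening: 0.041
gripper_force: 30.0
```

The crop shows the gripper over the socket tray's middle bay, with the other fittings and the tape undisturbed. I'll release here and go to nipple_a.

```bash
python3 -m inch '0 0 .003 0 0 0;0 0 .003 0 0 0;0 0 .003 0 0 0;0 0 .003 0 0 0;0 0 .003 0 0 0' -0.4;  python3 -m inch '0 0 -.1 0 0 0;0 0 -.2 0 0 0;0 0 -.293 0 0 0;0 0 -.293 0 0 0;.1 0 -.293 0 0 0;.587 .178 -.293 0 0 0;.587 .178 -.293 0 0 0;.587 .178 -.293 0 0 0;.587 .178 -.293 0 0 0;.587 .178 -.293 0 0 0'; python3 -m inch '0 0 0 0 0 0;0 0 0 0 0 0'
```

```text
clock: 7.65
tool_pos: [0.6264, 0.2387, 0.0326]
orientation: [180.0, 0.0, 180.0]
force: [0.1, -0.3, 0.4]
opening: 0.0607
gripper_force: 0.0
clock: 8.48
tool_pos: [0.446, 0.2929, 0.1206]
orientation: [179.9, -0.0, -179.9]
force: [-0.3, 0.4, -0.7]
opening: 0.0612
gripper_force: 0.0
clock: 8.65
tool_pos: [0.4504, 0.2925, 0.1205]
orientation: [180.0, 0.0, -179.9]
force: [1.1, -0.0, 1.0]
opening: 0.0612
gripper_force: 0.0
```

Run:
```python
from h import *
a=cv2.resize(snapshot("scene")[100:280,100:370],(800,533));cv2.imwrite("pics/s2.png",a[:,:,::-1])
```

```text
(no output)
```

View pics/s2.png

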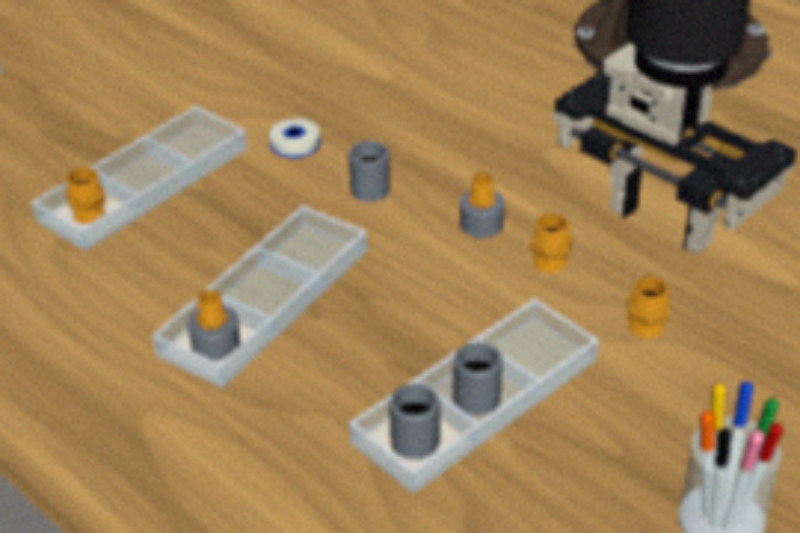

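The socket stands in the middle bay of the socket tray, and the gripper hovers over nipple_a at crop (648,308).

```bash
python3 -m inch '0 0 .1 0 0 0;0 0 .2 0 0 0;0 0 .26 0 0 0;0 0 .298 0 0 0;0 0 .298 0 0 0;0 0 .298 0 0 0'; python3 -m inch '0 0 0 0 0 0;0 0 0 0 0 0;0 0 0 0 0 0;0 0 0 0 0 0;0 0 0 0 0 0;0 0 0 0 0 0;0 0 0 0 0 0' 1; python3 -m inch '0 0 -.1 0 0 0;0 0 -.2 0 0 0;0 0 -.298 0 0 0;0 0 -.298 0 0 0;0 0 -.298 0 0 0'
```

```text
clock: 9.2
tool_pos: [0.4507, 0.2911, 0.0299]
orientation: [-179.9, -0.1, 179.9]
force: [0.6, 0.5, 0.9]
opening: 0.0613
gripper_force: 0.0
clock: 9.78
tool_pos: [0.4502, 0.292, 0.0312]
orientation: [180.0, 0.0, -180.0]
force: [-0.2, -2.0, 6.0]
opening: 0.0324
gripper_force: 30.0
clock: 10.2
tool_pos: [0.4506, 0.2929, 0.1216]
orientation: [179.8, 0.1, 180.0]
force: [-0.0, 0.7, -2.4]
opening: 0.0323
gripper_force: 30.0
```

```bash
python3 -m inch '-.293 -.88 0 0 0 0;-.293 -.88 0 0 0 0;-.293 -.88 0 0 0 0;-.293 -.88 0 0 0 0;-.293 -.88 0 0 0 0;-.293 -.88 0 0 0 0;-.293 -.88 0 0 0 0;-.293 -.88 0 0 0 0'; python3 -m inch '-.293 -.88 0 0 0 0;-.293 -.88 0 0 0 0;-.293 -.88 0 0 0 0;-.293 -.88 0 0 0 0;-.293 -.88 0 0 0 0;-.293 -.88 0 0 0 0;-.293 -.88 0 0 0 0;-.293 -.88 0 0 0 0;-.293 -.88 0 0 0 0;-.293 -.88 0 0 0 0'; python3 -m inch '0 0 0 0 0 0;0 0 0 0 0 0'
```

```text
clock: 10.87
tool_pos: [0.5376, 0.0235, 0.1182]
orientation: [-179.9, -0.2, 179.8]
force: [0.3, 0.9, -1.1]
opening: 0.0323
gripper_force: 30.0
clock: 11.7
tool_pos: [0.6247, -0.2357, 0.1181]
orientation: [180.0, -0.2, 179.9]
force: [0.3, -0.7, -1.3]
opening: 0.0321
gripper_force: 30.0
clock: 11.87
tool_pos: [0.6256, -0.2348, 0.1198]
orientation: [180.0, -0.0, -179.9]
force: [0.6, 0.3, -2.3]
opening: 0.0326
gripper_force: 30.0
```

```bash
python3 -m inch '0 0 .1 0 0 0;0 0 .2 0 0 0;0 0 .25 0 0 0;0 0 .27 0 0 0;0 0 .285 0 0 0;0 0 .285 0 0 0;0 0 .285 0 0 0'; python3 -m inch '0 0 0 0 0 0;0 0 0 0 0 0;0 0 0 0 0 0;0 0 0 0 0 0;0 0 0 0 0 0' -0.4;  python3 -m inch '0 0 -.1 0 0 0;0 0 -.2 0 0 0;0 0 -.285 0 0 0;0 0 -.285 0 0 0;.515 .611 -.285 0 0 0;.515 .611 -.285 0 0 0;.515 .611 -.285 0 0 0;.515 .611 -.285 0 0 0;.515 .611 -.285 0 0 0;.515 .611 -.285 0 0 0'; python3 -m inch '.515 .611 0 0 0 0'
python3 - <<'E'
from h import *
a=cv2.resize(snapshot("scene")[100:280,100:370],(800,533));cv2.imwrite("pics/s3.png",a[:,:,::-1])
E
```

```text
clock: 12.45
tool_pos: [0.6268, -0.2359, 0.0359]
orientation: [-180.0, 0.1, -180.0]
force: [0.4, -0.6, -1.4]
opening: 0.0321
gripper_force: 30.0
clock: 12.87
tool_pos: [0.626, -0.2362, 0.035]
orientation: [-180.0, 0.0, 180.0]
force: [-0.6, -0.7, 0.1]
opening: 0.0586
gripper_force: 0.0
clock: 13.7
tool_pos: [0.4691, -0.0515, 0.12]
orientation: [180.0, 0.0, 180.0]
force: [-0.3, 1.2, 0.3]
opening: 0.0615
gripper_force: 0.0
clock: 13.78
tool_pos: [0.444, -0.0202, 0.1202]
orientation: [180.0, 0.1, 180.0]
force: [0.7, 1.9, 0.9]
opening: 0.061
gripper_force: 0.0
```

View pics/s3.png

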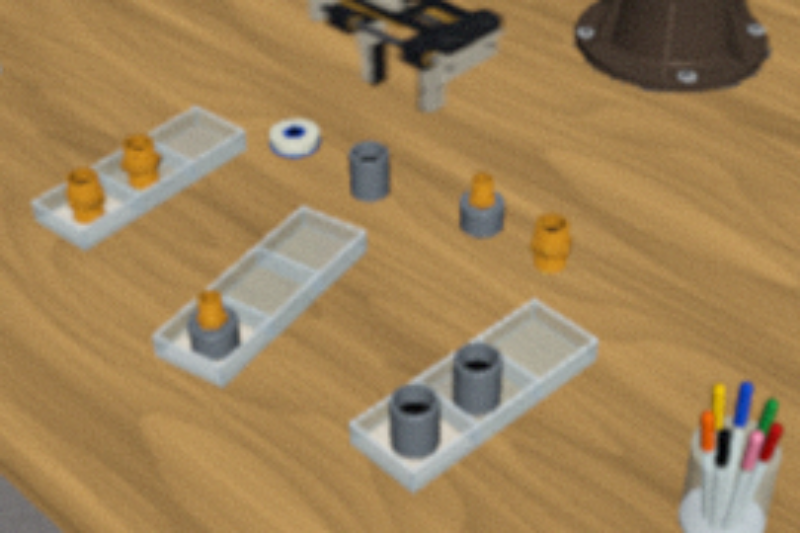

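The nipple stands in the middle bay of the nipple tray, at crop (140,160). My extra row shifted the arm past socket_a, so I'll read the settled pose and correct.

```bash
python3 -m inch '0 0 0 0 0 0;0 0 0 0 0 0'
```

```text
clock: 14.0
tool_pos: [0.4448, -0.02, 0.1207]
orientation: [180.0, 0.1, -179.8]
force: [0.6, -0.7, 1.1]
opening: 0.0615
gripper_force: 0.0
```

```bash
python3 -m inch '-.088 -.105 0 0 0 0;-.088 -.105 0 0 0 0;-.088 -.105 .1 0 0 0;-.088 -.105 .2 0 0 0;-.088 -.105 .26 0 0 0;-.088 -.105 .304 0 0 0;-.088 -.105 .304 0 0 0;-.088 -.105 .304 0 0 0'; python3 -m inch '0 0 0 0 0 0;0 0 0 0 0 0;0 0 0 0 0 0;0 0 0 0 0 0;0 0 0 0 0 0;0 0 0 0 0 0;0 0 0 0 0 0' 1; python3 -m inch '0 0 -.1 0 0 0;0 0 -.2 0 0 0;0 0 -.304 0 0 0;0 0 -.304 0 0 0;0 0 -.304 0 0 0;0 0 -.304 0 0 0'
```

```text
clock: 14.67
tool_pos: [0.4709, -0.0535, 0.0282]
orientation: [-180.0, -0.1, 179.9]
force: [0.4, -0.4, 0.2]
opening: 0.0616
gripper_force: 0.0
clock: 15.25
tool_pos: [0.4716, -0.0522, 0.0297]
orientation: [180.0, 0.1, -180.0]
force: [-0.9, -0.1, 6.4]
opening: 0.0412
gripper_force: 30.0
clock: 15.75
tool_pos: [0.4704, -0.0523, 0.1198]
orientation: [180.0, 0.0, 180.0]
force: [-0.4, -1.2, -0.5]
opening: 0.0413
gripper_force: 30.0
```

```bash
python3 -m inch '-.267 .982 0 0 0 0;-.267 .982 0 0 0 0;-.267 .982 0 0 0 0;-.267 .982 0 0 0 0;-.267 .982 0 0 0 0;-.267 .982 0 0 0 0;-.267 .982 0 0 0 0;-.267 .982 0 0 0 0;-.267 .982 0 0 0 0;-.267 .982 0 0 0 0'; python3 -m inch '0 0 0 0 0 0;0 0 .1 0 0 0;0 0 .2 0 0 0;0 0 .25 0 0 0;0 0 .27 0 0 0;0 0 .292 0 0 0;0 0 .292 0 0 0;0 0 .292 0 0 0'
```

```text
clock: 16.58
tool_pos: [0.55, 0.2424, 0.1177]
orientation: [-179.9, -0.2, -179.9]
force: [0.1, -0.5, -0.6]
opening: 0.0413
gripper_force: 30.0
clock: 17.25
tool_pos: [0.5516, 0.2419, 0.0334]
orientation: [180.0, 0.1, 180.0]
force: [-0.1, -0.0, 0.1]
opening: 0.0411
gripper_force: 30.0
```

```bash
python3 -m inch '0 0 .002 0 0 0;0 0 .002 0 0 0;0 0 .002 0 0 0;0 0 .002 0 0 0;0 0 .002 0 0 0' -0.4;  python3 -m inch '0 0 -.1 0 0 0;0 0 -.2 0 0 0;0 0 -.294 0 0 0;0 0 -.294 0 0 0;.388 -.263 -.294 0 0 0;.388 -.263 -.294 0 0 0;.388 -.263 -.294 0 0 0;.388 -.263 -.294 0 0 0;.388 -.263 -.294 0 0 0;.388 -.263 -.294 0 0 0'; python3 -m inch '0 0 0 0 0 0'
```

```text
clock: 17.67
tool_pos: [0.5511, 0.2423, 0.0321]
orientation: [180.0, 0.0, 180.0]
force: [-0.9, -0.4, -0.5]
opening: 0.0605
gripper_force: 0.0
clock: 18.5
tool_pos: [0.4343, 0.1631, 0.1207]
orientation: [179.9, 0.1, -180.0]
force: [-0.0, 1.1, -0.6]
opening: 0.0616
gripper_force: 0.0
clock: 18.58
tool_pos: [0.4353, 0.1639, 0.1205]
orientation: [179.9, 0.1, -180.0]
force: [-0.6, 0.3, -0.2]
opening: 0.0614
gripper_force: 0.0
```

```bash
python3 -m inch '0 0 .1 0 0 0;0 0 .2 0 0 0;0 0 .26 0 0 0;0 0 .298 0 0 0;0 0 .298 0 0 0;0 0 .298 0 0 0'; python3 -m inch '0 0 0 0 0 0;0 0 0 0 0 0;0 0 0 0 0 0;0 0 0 0 0 0;0 0 0 0 0 0;0 0 0 0 0 0;0 0 0 0 0 0' 1; python3 -m inch '0 0 -.1 0 0 0;0 0 -.2 0 0 0;0 0 -.298 0 0 0;0 0 -.298 0 0 0;0 0 -.298 0 0 0;0 0 -.298 0 0 0'
```

```text
clock: 19.08
tool_pos: [0.435, 0.1634, 0.03]
orientation: [-179.9, -0.1, 180.0]
force: [-0.1, 0.2, 0.7]
opening: 0.0614
gripper_force: 0.0
clock: 19.67
tool_pos: [0.435, 0.1636, 0.0312]
orientation: [180.0, 0.0, -180.0]
force: [-1.0, 1.3, 4.9]
opening: 0.0325
gripper_force: 30.0
clock: 20.17
tool_pos: [0.434, 0.163, 0.1196]
orientation: [180.0, -0.0, 180.0]
force: [-0.8, -0.4, -1.4]
opening: 0.0325
gripper_force: 30.0
```

```bash
python3 -m inch '-.194 -.672 0 0 0 0;-.194 -.672 0 0 0 0;-.194 -.672 0 0 0 0;-.194 -.672 0 0 0 0;-.194 -.672 0 0 0 0;-.194 -.672 0 0 0 0'; python3 -m inch '-.194 -.672 0 0 0 0;-.194 -.672 0 0 0 0;-.194 -.672 0 0 0 0;-.194 -.672 0 0 0 0;-.194 -.672 0 0 0 0;-.194 -.672 0 0 0 0;-.194 -.672 0 0 0 0;-.194 -.672 0 0 0 0;-.194 -.672 0 0 0 0;-.194 -.672 0 0 0 0';python3 -m inch '0 0 0 0 0 0;0 0 .1 0 0 0;0 0 .2 0 0 0;0 0 .25 0 0 0;0 0 .27 0 0 0;0 0 .285 0 0 0;0 0 .285 0 0 0;0 0 .285 0 0 0'
```

```text
clock: 20.67
tool_pos: [0.4924, -0.0439, 0.1182]
orientation: [-179.9, -0.2, 179.7]
force: [1.0, 1.2, -0.2]
opening: 0.0316
gripper_force: 30.0
clock: 21.5
tool_pos: [0.5506, -0.2387, 0.1197]
orientation: [180.0, -0.0, -179.9]
force: [0.2, 0.4, -0.6]
opening: 0.0323
gripper_force: 30.0
clock: 22.17
tool_pos: [0.5519, -0.2397, 0.0357]
orientation: [-180.0, 0.1, -180.0]
force: [0.7, -0.0, -1.1]
opening: 0.0323
gripper_force: 30.0
```

```bash
python3 -m inch '0 0 .002 0 0 0;0 0 .002 0 0 0;0 0 .002 0 0 0;0 0 .002 0 0 0;0 0 .002 0 0 0' -0.4;  python3 -m inch '0 0 -.1 0 0 0;0 0 -.2 0 0 0;0 0 -.287 0 0 0;0 0 -.287 0 0 0;.19 .52 -.287 0 0 0;.19 .52 -.287 0 0 0;.19 .52 -.287 0 0 0;.19 .52 -.287 0 0 0;.19 .52 -.287 0 0 0'; python3 -m inch '.198 .526 0 0 0 0;.198 .526 0 0 0 0;.198 .526 0 0 0 0;.198 .526 0 0 0 0;.198 .526 0 0 0 0;.198 .526 0 0 0 0;.198 .526 0 0 0 0'
python3 - <<'E'
from h import *
snapshot("scene");print([ (round(d["p"],2),d["uv"]) for d in landmark_of("scene","adapter")],proj("scene",[[.4347,.074,0]]))
E
```

```text
clock: 22.58
tool_pos: [0.5511, -0.24, 0.0343]
orientation: [-180.0, 0.0, 180.0]
force: [0.4, -0.1, 0.2]
opening: 0.0586
gripper_force: 0.0
clock: 23.33
tool_pos: [0.4919, -0.0794, 0.1203]
orientation: [179.9, 0.0, -179.8]
force: [-0.4, -0.5, -0.6]
opening: 0.0617
gripper_force: 0.0
clock: 23.92
tool_pos: [0.4346, 0.0742, 0.1202]
orientation: [180.0, 0.0, -179.9]
force: [-0.0, -0.6, -0.7]
opening: 0.0613
gripper_force: 0.0
[(0.74, [281.9, 221.8]), (0.57, [261.3, 174.8]), (0.55, [260.7, 233.6])] [[261.98253875 175.50745868]]
```

```bash
python3 -m inch '0 0 .1 0 0 0;0 0 .2 0 0 0;0 0 .25 0 0 0;0 0 .272 0 0 0;0 0 .272 0 0 0;0 0 .272 0 0 0'; python3 -m inch '0 0 0 0 0 0;0 0 0 0 0 0;0 0 0 0 0 0;0 0 0 0 0 0;0 0 0 0 0 0;0 0 0 0 0 0;0 0 0 0 0 0;0 0 0 0 0 0' 1; python3 -m inch '0 0 -.1 0 0 0;0 0 -.2 0 0 0;0 0 -.272 0 0 0;0 0 -.272 0 0 0;0 0 -.272 0 0 0;0 0 -.272 0 0 0'
```

```text
clock: 24.52
tool_pos: [0.4351, 0.0732, 0.0387]
orientation: [-180.0, -0.0, 179.9]
force: [0.4, 0.0, 1.2]
opening: 0.0612
gripper_force: 0.0
clock: 25.18
tool_pos: [0.4347, 0.074, 0.0386]
orientation: [180.0, 0.0, -180.0]
force: [-1.0, 0.1, 3.0]
opening: 0.0208
gripper_force: 30.0
clock: 25.68
tool_pos: [0.434, 0.0737, 0.1194]
orientation: [-180.0, -0.0, 180.0]
force: [-0.1, -0.6, -1.2]
opening: 0.0213
gripper_force: 30.0
```

```bash
python3 -m inch '-.518 -.287 0 0 0 0;-.518 -.287 0 0 0 0;-.518 -.287 0 0 0 0;-.518 -.287 0 0 0 0;-.518 -.287 0 0 0 0;-.518 -.287 0 0 0 0;-.518 -.287 0 0 0 0;-.518 -.287 0 0 0 0'; python3 -m inch '0 0 .1 0 0 0;0 0 .2 0 0 0;0 0 .23 0 0 0;0 0 .245 0 0 0;0 0 .258 0 0 0;0 0 .258 0 0 0;0 0 .258 0 0 0'
```

```text
clock: 26.35
tool_pos: [0.5885, -0.0123, 0.1186]
orientation: [-180.0, -0.2, 180.0]
force: [-1.3, -0.2, -1.0]
opening: 0.0214
gripper_force: 30.0
clock: 26.93
tool_pos: [0.5907, -0.0119, 0.0439]
orientation: [180.0, 0.1, -180.0]
force: [0.3, 0.1, -1.2]
opening: 0.0211
gripper_force: 30.0
```

Next I release, lift, and back away to a clear spot for a final check.

```bash
python3 -m inch '0 0 .003 0 0 0;0 0 .003 0 0 0;0 0 .003 0 0 0;0 0 .003 0 0 0;0 0 .003 0 0 0;0 0 .003 0 0 0' -0.4;  python3 -m inch '0 0 -.1 0 0 0;0 0 -.2 0 0 0;0 0 -.3 0 0 0;0 0 -.4 0 0 0;.4 .2 -.4 0 0 0;.4 .2 -.4 0 0 0;.4 .2 -.4 0 0 0;.4 .2 -.4 0 0 0;.4 .2 -.4 0 0 0;.4 .2 -.4 0 0 0'
python3 - <<'E'
from h import *
a=snapshot("scene");b=snapshot("top")
cv2.imwrite("pics/f.png",cv2.resize(a[100:280,100:370],(800,533))[:,:,::-1])
cv2.imwrite("pics/g.png",cv2.resize(b[80:260,70:340],(800,533))[:,:,::-1])
name=lambda k:k+"_a" if k in("socket","nipple") else k
T={"socket":[(.626,.2385),(.551,.2424)],"nipple":[(.6257,-.2345),(.551,-.2397)],"adapter":[(.59,-.012)],"tape_roll":[(.4635,-.1732)],"pen_cup":[(.595,.472)]}
for k,l in T.items():
    z=.003 if k in("socket","nipple","adapter") else 0
    for n in P:
        M=[d["pixels"] for d in cut_out(n,name(k))]
        for g in l:
            c=proj(n,[[*g,z+.02]])[0]
            for m in M:
                ys,xs=np.nonzero(m)
                if len(xs) and np.hypot(xs.mean()-c[0],ys.mean()-c[1])<10:
                    PARTS["q"]=[p+[0,0,z] for p in PARTS[k]];v,f=fit({n:m.astype(float)},"q",g)
                    print(k,n,((v-g)*1000).round(1),round(f,2));break
E
```

```text
clock: 27.43
tool_pos: [0.5901, -0.0123, 0.0419]
orientation: [180.0, 0.0, 180.0]
force: [-0.5, 0.5, -0.5]
opening: 0.0558
gripper_force: 0.0
clock: 28.27
tool_pos: [0.4701, 0.0483, 0.1625]
orientation: [180.0, 0.1, -179.9]
force: [0.5, 0.1, 0.0]
opening: 0.0616
gripper_force: 0.0
socket scene [-3.8 -1.6] 0.2
socket top [2.1 0.3] 0.07
nipple scene [ 0.6 -2.3] 0.11
nipple scene [ 1.6 -1.2] 0.12
nipple top [-1.2 -0.2] 0.17
nipple top [1.7 1.1] 0.08
tape_roll scene [ 1.3 -1.1] 0.09
tape_roll top [0.3 0.3] 0.06
pen_cup top [0.7 1.8] 0.07
```

View pics/f.png

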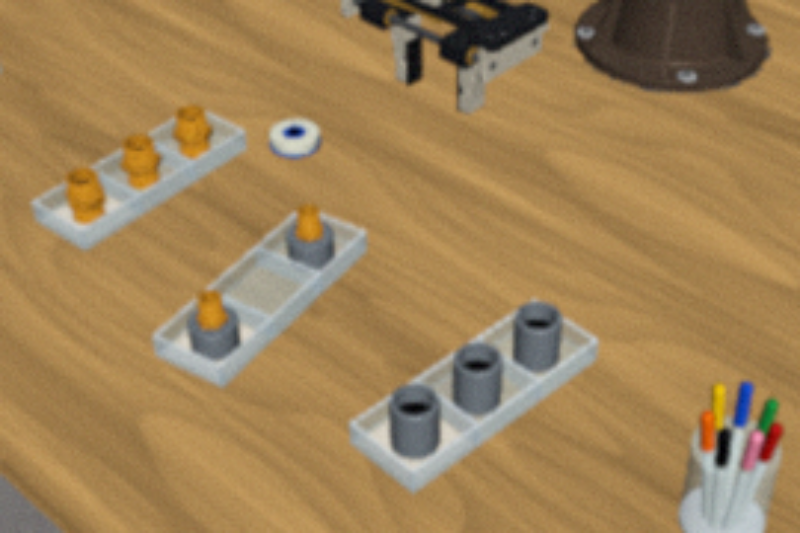

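View pics/g.png

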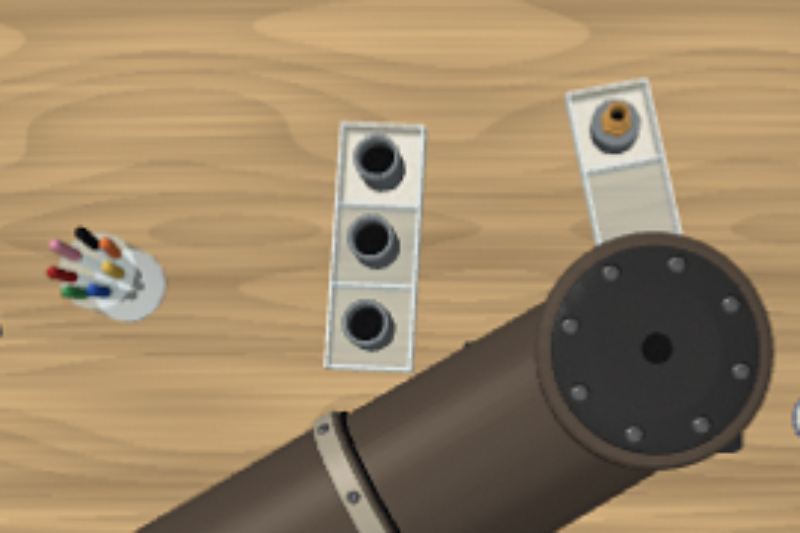

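The scene crop shows all five fittings upright in the right bays: sockets at (477,378) and (537,335), nipples at (140,160) and (192,130), and the adapter at (310,238). The tape and cup have not moved, and the arm is clear, so I'm handing in.

```bash
python3 -m inch '0 0 0 0 0 0;0 0 0 0 0 0'; python3 -c "from plant import *;print(close_job())"
```

```text
clock: 29.03
tool_pos: [0.47, 0.0478, 0.1618]
orientation: [180.0, 0.0, 180.0]
force: [0.3, -0.9, -0.5]
opening: 0.0613
gripper_force: 0.0
the job is handed in; nothing more can be done
None
```

I handed the job in at about 29 s with all five fittings upright in bays of their matching trays and the tape reel and pen cup unmoved in the final pictures; the hand-in returned no verdict.

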